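# Shut the tilt-out bin and lock it with its thumbscrew

### The arm

A 7-joint arm with a two-finger parallel gripper is mounted at the origin on the work surface. World frame = base frame: x ahead of the robot, y to its left, z up, the work surface at z = 0. Lengths are in m, angles in rad, forces in N, time in s.
With the tool pointing down it reaches from about 0.4 to 0.85 m from the base axis. Payload 4.5 kg.
Tool frame: the origin (TCP) lies between the finger pads; the fingertips stand 19 mm ahead of it and the grasp point (between the pads) is the TCP (r.tips_ahead is the distance from the TCP to the fingertips, in m); z points along the fingers, y is the line along which they close (so a half turn about z gives the same grasp; the last joint's range is limited). The gripper opens to 88 mm and grips with 3 to 60 N. Pads are 18 mm wide; open, the fingers measure 123 mm over their backs; the gripper's body (75 mm by 187 mm) begins 45 mm behind the grasp point.
Start: joints at [-1.249, 0.689, -0.195, 1.565, 0.157, 0.902, -0.215], TCP at [0.177, 0.599, 0.258] pointing down, gripper open.
Joint ranges: [-3.01, 3.01], [-0.46, 2.08], [-1.47, 1.51], [0.13, 2.56], [-1, 4.14], [0.04, 2.09], [-2.66, 2.66]. Speed limits (rad/s): [2.57, 2.57, 3.14, 3.14, 3.14, 3.14, 3.14].

### API

Orientations are given as a unit quaternion [x, y, z, w].
In Python, from plant import r, cams, models gives the robot as it stands. The module is installed in compiled form; this text tells all that it offers.
- The arm moves only by the tool jog_arm, never from a script. Its arguments are lists of equal length, an entry for each row: "turn": the turn, a rotation vector about the tool's x, y, z in rad, a list of three; "translation": the shift along the tool's x, y, z in m, a list of three; "grip": the closure, from 0 (fully open) to 1 (shut). In form: {"turn": [[ax, ay, az], ...], "translation": [[tx, ty, tz], ...], "grip": [grip, ...]}. A call has 1 to 20 rows; each row is the pose to reach, as a shift and turn from the pose commanded when the call began, along the tool's axes at that moment; what a row does not reach only later rows make up. A row lasts 1/8 s, in which the tool goes at most 62.5 mm and 10.7 degrees, less where a joint would pass 70% of its speed; a pose out of reach is approached as far as the arm can. A call with a gripper value outside its range is refused whole. The fingers move at their own pace and stop on an object; "force" is the grip in N (left out, the last holds). Time passes only in rows, so rows that repeat a pose let the fingers close. It gives the time, the measured TCP pose, the force, the opening and the grip force at its end, in the units of the state.
- r.get_state(): the state, without advancing time (a new reading comes with each control period).
- cams.snapshot(name): name is "scene" or "side" or "wrist"; returns the picture (400x640x3 uint8, red, green, blue); there is no depth.
- cams.camera_params(name): a dict with "fx", "fy", "cx", "cy" (pixels), "eye" and "orientation" of the camera in the world. Camera axes: x right, y up, looking along -z (the intrinsics and any distortion apply to the point x, -y, -z); pixel columns grow to the right and rows downward; lengths in m; the calibration is good to about 2 mm. A picture is of the moment at which its call begins: read the wrist's pose just before it. camera_params takes no time and is no camera call; for the wrist camera it gives the pose at the moment of the call.
- r.finish_job(): hands the job in; it is judged then, once.
Trained networks look in the newest picture that a camera, given by its name, has taken for a name from the list of things; names that differ only in an ending like _2 or _b are one class to them, and where a whole thing is asked for, a point or a joint stands for the part that bears it (a point fixed in the world has none). Each returns a list of dicts, best first, with "p" (0 to 1); they miss things now and then, are a little off and sometimes report something else, mostly with a low value. They report only what shows in the picture. A call takes as long as a camera call.
- models.find_in(camera, name): "position" ([x, y, z] in m, in world coordinates, good to about 4 mm: the middle of the surface that is visible of it).
- models.masks_of(camera, name): "pixels" (400x640 bool, what is visible of it).
- models.place_of(camera, name): "position" ([x, y, z] in m, in world coordinates, good to about 4 mm: a listed point, or the origin of a listed thing).
The state is a dict: "clock": time; "q": joint angles; "qd": joint speeds; "joint_torque": joint torques, N m; "tool_pos": TCP position; "eef_rot": TCP orientation; "contact_force": force on the tool from outside, world axes, zero at the start; "moment": the same for the moment, N m; "opening": opening from 0.0 (shut) to 1.0 (fully open); "finger_force": force on a finger pad.
Only numpy, scipy, OpenCV 4.12 (cv2) and the standard library are available. Lean on these libraries where they do the work, as an engineer would, in place of code of your own. Each camera call takes 0.05 s, during which the arm holds its last target. There are 200 camera calls.

### The job

Toddler-proof the kitchen bin: push the grey tilt-out bin fully shut so that the slot in its steel strap comes over the nut in the bracket beside it, put the wing-headed thumbscrew down through both until its flange is fully home on the strap, and lock it with a quarter turn clockwise. The nut can slide in its channel, so feel for its slot with light pressure and never force the screw. Leave the round-headed screw and everything else on the worktop where it is.

Things in the scene. Friction and masses are not known exactly. Their poses are not given: they have to be found in the camera images.
- frame: Walnut carcass of the bin, fixed: base board 240 (x) x 450 (y) mm, 30 mm thick. Origin at its underside near the middle; x from the bin's front to its back, y to the side of the bracket, z up. The bin stands between two cheeks (tops at z = 185 mm); the steel bracket is on the outside of the +y cheek.
- bracket (a point): Middle of the bracket's open top, at frame (40, 85, 194.5) mm: a steel channel 43 mm wide (x), 103 mm long (y), 35 mm deep. A flat nut plate, 34 x 74 x 5 mm, slides in it along y, top face level with the channel's top; its through slot, 9 (x) by 20 mm (y), is centred in x but may stand up to 13 mm either way along y (not reported). It takes about 8 N sideways to move it.
- parking_a (a point): Mouth of a parking hole in the board's top, 23 mm across, 27 mm deep, at frame (-85, 85, 30) mm. One of the two screws stands in it, its flange on the board.
- parking_b (a point): The other parking hole, at frame (-85, 165, 30) mm.
- bin (a joint): Tilt of the grey plastic bin (rad): 0 is fully shut against its stop, growing as its top swings out towards frame -x. Hinge line along frame y at x = -50, z = 42 mm. Friction holds the bin where it is left; a steady 3 to 8 N at the grip lip swings it.
- bin_grip (a point): Middle of the front face of the grip lip on the bin's front (push here to shut it); lip 110 mm wide (y), 14 mm high, 19 mm out from the front panel. With the bin shut it lies at frame (-87, -90, 197) mm and faces frame -x. Turns with the bin.
- strap_slot (a point): Centre, at the top face, of the slot in the bin's steel strap (48 mm wide in x, 5 mm thick). Slot 9 mm (x) by 46 mm (y), right through. Axes as the frame's when shut; it then lies at frame (40, 85, 200) mm, its top face 5.5 mm above the nut plate's top face. Turns with the bin.
- thumbscrew: Quarter-turn thumbscrew, metal, 60 g, upright in a parking hole. Origin: centre of the flange's underside, z up. Above: flange 30 mm across, 4 mm thick, then a wing 10 (x) x 32 mm (y), 4 to 30 mm up. Below: 7 mm shank, then a hammer head 18 mm long (y, in line with the wing), 6 mm thick (x), 12 to 18 mm down. It turns only clockwise (from above) under the nut, snug at 80 to 90 degrees.
- round_screw: Another screw of the same metal with a plain round head 24 mm across and no hammer head, upright in the other parking hole; origin at the flange's underside. Not used.
- mug: White ceramic mug, 88 mm tall, 76 mm across, on the walnut board behind the screws; origin at its underside.
- plates: Stack of four green toddler plates, 170 mm across, 46 mm high; origin at the underside.
- bowl: Steel bowl, 150 mm across, 60 mm high; origin at the underside.
- snack_box: Blue plastic snack container with clip lid, 158 x 117 x 65 mm; origin at the underside.
- dish_soap: Washing-up bottle, 60 mm across, 190 mm tall; origin at the underside.
- spoon: Steel spoon lying on the worktop.

How it is judged:
On the way, in this order (a step that is already met when the one before it is completed fails the run):
1. the bin is fully shut (value of joint bin below 0.015 rad), for 0.2 s.
2. the thumbscrew is home through the strap and the nut, its wing still lengthwise of the slot (within 25 degrees) (z of thumbscrew in the frame of strap_slot between -0.003 and 0.002 m and x of thumbscrew in the frame of strap_slot between -0.004 and 0.004 m and horizontal distance between thumbscrew and strap_slot below 0.017 m and angle between thumbscrew's own z axis and vertical below 0.12 rad and value of joint bin below 0.015 rad and angle between the y axis of thumbscrew and the y axis of strap_slot, either way round below 0.44 rad), for 0.1 s.
At the end, for the whole second after the job is handed in: The bin is shut (within 0.015 rad); the thumbscrew stands upright in the strap's slot (within 0.12 rad, 4 mm across the slot, 17 mm of its centre), its flange home on the strap (from 3 mm below to 2 mm above its top face), its wing turned crosswise of the slot (within 0.45 rad); let go and at rest (z of thumbscrew in the frame of strap_slot between -0.003 and 0.002 m and x of thumbscrew in the frame of strap_slot between -0.004 and 0.004 m and horizontal distance between thumbscrew and strap_slot below 0.017 m and angle between thumbscrew's own z axis and vertical below 0.12 rad and value of joint bin below 0.015 rad and angle between the y axis of thumbscrew and the x axis of strap_slot, either way round below 0.45 rad and linear speed of thumbscrew below 0.02 m/s and angular speed of thumbscrew below 0.2 rad/s); the robot touches nothing.
It fails at once if the screw is forced: more than 30 N between it and the bin, nut or frame (contact force between thumbscrew and frame above 30 N).
It fails at once if the round-headed screw, mug, plates, bowl, snack container, washing-up bottle or spoon is moved more than 30 mm (distance of any of mug, plates, bowl, snack_box, dish_soap, spoon, round_screw from where it was at the start of the episode above 0.03 m).
It also fails if it takes over 72 s, if anything falls off the work surface, if the arm or the gripper's body presses on something with over 40 N, if the wrist force passes 120 N, or if a joint passes its speed limit or range.

## Working session

There is one attempt and no reset: what is moved stays moved. The work goes in short steps, Python scripts to look and compute and a tool call to move; the robot and the scene stay as the last step left them, time stands still between calls to the robot, and variables do not carry over. Pictures are saved under pics/ and viewed, at most 10 in all, crops included, and the job is handed in when it is done.

Besides the shell and the picture viewer there is one more tool, called after "Call:" in YAML: its name, and indented under it one key for each argument. jog_arm: Moves the arm, as the interface text tells. Its arguments: {"type":"object","properties":{"turn":{"type":"array"},"translation":{"type":"array"},"grip":{"type":"array"},"force":{"type":"number"}},"required":["turn","translation","grip"]}

```bash
mkdir -p pics
cat > h.py <<'E'
import numpy as np, cv2
from scipy.spatial.transform import Rotation as R
from plant import r,cams,models
def snap(c,f):
    im=cams.snapshot(c); cv2.imwrite('pics/'+f,im[:,:,::-1]); return im
def proj(c,P):
    k=cams.camera_params(c); p=R.from_quat(k['orientation']).inv().apply(np.atleast_2d(P)-k['eye'])
    return np.c_[k['cx']+k['fx']*p[:,0]/-p[:,2], k['cy']+k['fy']*p[:,1]/p[:,2]]
def ray(c,u,v):
    k=cams.camera_params(c); d=R.from_quat(k['orientation']).apply([(u-k['cx'])/k['fx'],-(v-k['cy'])/k['fy'],-1]); return np.array(k['eye']),d
def atz(c,u,v,z):
    e,d=ray(c,u,v); return e+d*(z-e[2])/d[2]
def totool(dw):
    s=r.get_state(); return R.from_quat(s['eef_rot']).inv().apply(dw)
E
python3 - <<'E'
from h import *
np.set_printoptions(precision=4,suppress=True)
s=r.get_state(); print(s['clock'],s['tool_pos'],s['eef_rot'],R.from_quat(s['eef_rot']).as_matrix())
for c in ['scene','side']:
    snap(c,c+'0.png'); print(c,cams.camera_params(c))
    for n in ['frame','bracket','parking_a','parking_b','bin_grip','strap_slot','thumbscrew','round_screw','mug']:
        for d in models.place_of(c,n)[:2]: print(n,round(d['p'],2),np.array(d['position']))
print(r.get_state()['clock'])
E
```

```text
0.0 [0.1773 0.5987 0.2569] [ 0.1433  0.9897 -0.0009 -0.0001] [[-0.9589  0.2837 -0.0004]
 [ 0.2837  0.9589 -0.0018]
 [-0.0001 -0.0018 -1.    ]]
scene {'fx': 459.6400064626041, 'fy': 459.6400064626041, 'cx': 328.68050606269935, 'cy': 203.5876406320943, 'eye': array([1.3089, 0.899 , 0.8749]), 'orientation': array([0.1784, 0.4651, 0.8111, 0.3065])}
frame 0.65 [ 0.6088 -0.0131 -0.0001]
bracket 0.64 [0.6548 0.0728 0.1952]
bracket 0.18 [ 0.4988 -0.4607  0.0019]
parking_a 0.65 [0.5407 0.1585 0.0252]
parking_a 0.59 [0.5357 0.0839 0.03  ]
parking_b 0.65 [0.5407 0.1585 0.0252]
parking_b 0.59 [0.5357 0.0839 0.03  ]
bin_grip 0.57 [ 0.4681 -0.0887  0.1732]
bin_grip 0.35 [ 0.638  -0.4471 -0.0022]
strap_slot 0.76 [0.6044 0.0745 0.2204]
thumbscrew 0.66 [0.532  0.0811 0.0279]
round_screw 0.67 [0.5433 0.1582 0.0329]
mug 0.83 [0.6973 0.1565 0.0299]
side {'fx': 506.7928874080793, 'fy': 506.7928874080793, 'cx': 320.3278580654106, 'cy': 201.59235119993266, 'eye': array([1.2166, 0.4917, 1.1025]), 'orientation': array([0.1719, 0.3204, 0.8274, 0.428 ])}
frame 0.63 [ 0.6106 -0.0086  0.0039]
frame 0.62 [ 0.4648 -0.0867  0.1711]
bracket 0.59 [0.6573 0.071  0.1913]
parking_a 0.88 [0.5335 0.0792 0.032 ]
parking_a 0.82 [0.5407 0.1632 0.0302]
parking_b 0.88 [0.5335 0.0792 0.032 ]
parking_b 0.82 [0.5407 0.1632 0.0302]
bin_grip 0.57 [ 0.4639 -0.0879  0.1742]
strap_slot 0.78 [0.6058 0.0763 0.2219]
strap_slot 0.38 [ 0.4953 -0.4561  0.    ]
thumbscrew 0.66 [0.534  0.0813 0.0289]
round_screw 0.66 [0.5415 0.164  0.027 ]
round_screw 0.48 [0.6006 0.0748 0.2198]
mug 0.72 [0.6931 0.1618 0.0286]
1.0
```

View pics/scene0.png

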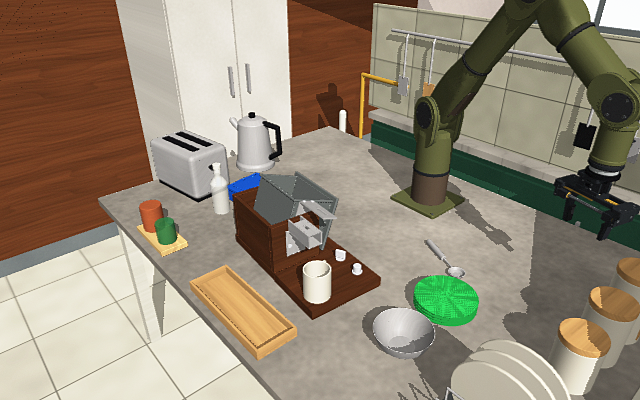

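View pics/side0.png

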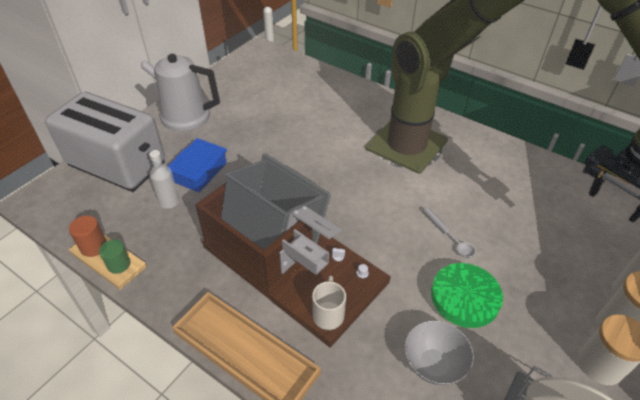

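Run:
```python
from h import *
np.set_printoptions(precision=4,suppress=True)
# frame fit: points in frame vs mean measured world
F=np.array([[40,85,194.5],[-85,85,30],[-85,165,30],[0,0,0]])/1e3
W=np.array([[.6561,.0719,.1933],[.5341,.0809,.029],[.5410,.1612,.0288],[.6097,-.0109,.002]])
a=F[:,:2]-F[:,:2].mean(0); b=W[:,:2]-W[:,:2].mean(0)
yaw=np.arctan2((a[:,0]*b[:,1]-a[:,1]*b[:,0]).sum(),(a*b).sum())
Rz=R.from_euler('z',yaw); t=(W-Rz.apply(F)).mean(0); t[2]=0
print('yaw',yaw,np.degrees(yaw),t); print(W-Rz.apply(F)-t)
G=Rz.inv().apply(np.array([[.466,-.0883,.1737],[.6051,.0754,.2212]])-t); print(G)
shut=np.array([[-87,-90,197],[40,85,200]])/1e3-[-.05,0,.042]
g=G-[-.05,0,.042]
print('tilt',[np.arctan2(s[0],s[2])-np.arctan2(x[0],x[2]) for s,x in zip(shut,g)])
for c in ['scene','side']:
  print(c,proj(c,Rz.apply(np.array([[-120,-225,30],[-120,225,30],[120,225,30],[120,-225,30],[-85,85,30],[-85,165,30],[40,85,194.5]])/1e3)+t).round(0).tolist())
```

```text
yaw -0.08860096134494316 -5.076461145866993 [ 0.6102 -0.0105  0.    ]
[[-0.0015  0.0013 -0.0012]
 [ 0.0011 -0.0008 -0.001 ]
 [ 0.0009 -0.0002 -0.0012]
 [-0.0005 -0.0004  0.002 ]]
[[-0.1367 -0.0902  0.1737]
 [-0.0127  0.0851  0.2212]]
tilt [np.float64(0.34808070260053875), np.float64(0.31240310823448825)]
scene [[295.0, 211.0], [380.0, 277.0], [311.0, 311.0], [233.0, 233.0], [340.0, 257.0], [357.0, 270.0], [305.0, 225.0]]
side [[263.0, 193.0], [390.0, 276.0], [329.0, 343.0], [199.0, 242.0], [338.0, 256.0], [362.0, 272.0], [306.0, 246.0]]
```

Both views show the bin tilted about 0.33 rad towards the robot. The screws show at (340,256) and (357,270) in scene, and the frame fit's reprojection agrees with both pictures to within a few pixels. Next I work out the move to a spot in front of the lip.

```bash
cat >> h.py <<'E'
YAW=-0.0886; T=np.array([.6102,-.0105,0]); RZ=R.from_euler('z',YAW)
def w(f): return RZ.apply(np.array(f)/1e3)+T
def fr(p): return RZ.inv().apply(np.array(p)-T)*1e3
E
python3 - <<'E'
from h import *
np.set_printoptions(precision=4,suppress=True)
s=r.get_state()
for f in [(-180,-90,260),(-180,-90,179)]: print(w(f),totool(w(f)-s['tool_pos']))
E
```

```text
[ 0.4229 -0.0842  0.26  ] [-0.4295 -0.5857 -0.0023]
[ 0.4229 -0.0842  0.179 ] [-0.4295 -0.5857  0.0787]
```

Call:
jog_arm:
  turn:
    - [0,0,-0.199]
    - [0,0,-0.199]
    - [0,0,-0.199]
    - [0,0,-0.199]
    - [0,0,-0.199]
    - [0,0,-0.199]
    - [0,0,-0.199]
    - [0,0,-0.199]
    - [0,0,-0.199]
    - [0,0,-0.199]
    - [0,0,-0.199]
    - [0,0,-0.199]
    - [0,0,-0.199]
    - [0,0,-0.199]
    - [0,0,-0.199]
    - [0,0,-0.199]
  translation:
    - [-0.43,-0.586,-0.002]
    - [-0.43,-0.586,-0.002]
    - [-0.43,-0.586,-0.002]
    - [-0.43,-0.586,-0.002]
    - [-0.43,-0.586,-0.002]
    - [-0.43,-0.586,-0.002]
    - [-0.43,-0.586,-0.002]
    - [-0.43,-0.586,-0.002]
    - [-0.43,-0.586,-0.002]
    - [-0.43,-0.586,-0.002]
    - [-0.43,-0.586,-0.002]
    - [-0.43,-0.586,-0.002]
    - [-0.43,-0.586,-0.002]
    - [-0.43,-0.586,0.079]
    - [-0.43,-0.586,0.079]
    - [-0.43,-0.586,0.079]
  grip: [1,1,1,1,1,1,1,1,1,1,1,1,1,1,1,1]
  force: 20

```text
clock: 3.0
tool_pos: [0.4225, -0.0832, 0.1779]
eef_rot: [0.043, 0.999, 0.0, -0.002]
contact_force: [-0.1, 0.5, 0.3]
opening: 0.007
finger_force: 0.0
```

Run:
```python
from h import *
np.set_printoptions(precision=4,suppress=True)
s=r.get_state(); print(s['clock'],fr(s['tool_pos']),R.from_quat(s['eef_rot']).as_matrix(),s['q'],s['contact_force'],s['opening'])
```

```text
3.0 [-180.5271  -89.0614  177.8701] [[-0.9963  0.0864 -0.003 ]
 [ 0.0864  0.9963  0.0008]
 [ 0.0031  0.0006 -1.    ]] [ 0.241   0.605  -0.2374  2.2067  0.3767  0.3701  1.1752] [-0.1451  0.526   0.2986] 0.007070863065168888
```

Call:
jog_arm:
  turn:
    - [0,0,0]
    - [0,0,0]
    - [0,0,0]
    - [0,0,0]
    - [0,0,0]
    - [0,0,0]
    - [0,0,0]
  translation:
    - [-0.012,0,0]
    - [-0.024,0,0]
    - [-0.036,0,0]
    - [-0.048,0,0]
    - [-0.058,0,0]
    - [-0.068,0,0]
    - [-0.076,0,0]
  grip: [1,1,1,1,1,1,1]

```text
clock: 3.88
tool_pos: [0.4987, -0.0917, 0.179]
eef_rot: [0.045, 0.999, -0.0, -0.001]
contact_force: [-4.6, 0.2, 2.4]
opening: 0.006
finger_force: 2.0
```

Call:
jog_arm:
  turn:
    - [0,0,0]
    - [0,0,0]
    - [0,0,0]
    - [0,0,0]
  translation:
    - [-0.004,0,0]
    - [-0.008,0,0]
    - [-0.01,0,0]
    - [-0.01,0,0]
  grip: [1,1,1,1]

```text
clock: 4.38
tool_pos: [0.5048, -0.0921, 0.1783]
eef_rot: [0.044, 0.999, -0.0, -0.005]
contact_force: [-11.8, 0.9, 8.5]
opening: 0.008
finger_force: 5.6
```

Run:
```python
from h import *
np.set_printoptions(precision=4,suppress=True)
s=r.get_state(); print(s['clock'],fr(s['tool_pos']))
snap('side','side1.png')
for n in ['strap_slot','bin_grip']:
    for d in models.place_of('side',n)[:2]: print(n,round(d['p'],2),fr(d['position']))
```

```text
4.375 [-97.7918 -90.5791 178.2632]
strap_slot 0.93 [ 46.8998  84.5817 198.3   ]
strap_slot 0.55 [-82.5364  86.0343  33.7   ]
bin_grip 0.72 [-88.1994 -87.5476 195.2   ]
```

Call:
jog_arm:
  turn:
    - [0,0,0]
    - [0,0,0]
    - [0,0,0]
    - [0,0,0]
  translation:
    - [-0.003,0,0]
    - [-0.005,0,0]
    - [-0.006,0,0]
    - [-0.006,0,0]
  grip: [1,1,1,1]

```text
clock: 5.03
tool_pos: [0.5047, -0.0922, 0.178]
eef_rot: [0.044, 0.999, -0.001, -0.011]
contact_force: [-23.6, 4.5, 18.3]
opening: 0.006
finger_force: 12.2
```

Call:
jog_arm:
  turn:
    - [0,0,0]
    - [0,0,0]
    - [0,0,0]
    - [0,0,0]
    - [0,0,0]
    - [0,0,0]
    - [0,0,0]
    - [0,0,0]
  translation:
    - [0.05,0,0]
    - [0.06,0,-0.06]
    - [0.06,0.05,-0.08]
    - [0.05,0.11,-0.08]
    - [0.03,0.17,-0.08]
    - [0.03,0.175,-0.08]
    - [0.03,0.175,-0.08]
    - [0.03,0.175,-0.08]
  grip: [1,1,0.5,0.5,0.5,0.5,0.5,0.5]

```text
clock: 6.02
tool_pos: [0.5005, 0.0821, 0.2585]
eef_rot: [0.046, 0.999, -0.001, -0.0]
contact_force: [1.3, 0.4, -0.3]
opening: 0.5
finger_force: 0.0
```

Run:
```python
from h import *
np.set_printoptions(precision=4,suppress=True)
s=r.get_state(); print(s['clock'],fr(s['tool_pos']),s['q'],s['contact_force'])
print(R.from_quat(s['eef_rot']).as_matrix())
k=cams.camera_params('wrist');print(k,proj('wrist',[w((-85,85,60)),w((-85,165,60)),w((40,85,200))]))
snap('wrist','w1.png')
for n in ['thumbscrew','round_screw','strap_slot','parking_a']:
    for d in models.place_of('wrist',n)[:2]: print(n,round(d['p'],2),fr(d['position']))
```

```text
6.025 [-117.5133   82.5473  258.5416] [-0.0444  0.5468 -0.3282  1.9101  0.2567  0.7262  0.9579] [ 1.2555  0.352  -0.3007]
[[-0.9958  0.0914 -0.0005]
 [ 0.0914  0.9958 -0.0013]
 [ 0.0003 -0.0013 -1.    ]]
{'fx': 337.1460418081966, 'fy': 337.1460418081966, 'cx': 319.98444058610903, 'cy': 190.9183702546291, 'eye': array([0.4266, 0.0887, 0.3851]), 'orientation': array([-0.1089, -0.0976,  0.6667,  0.7308])} [[323.6234 198.8078]
 [402.5578 198.6128]
 [325.1662 423.1385]]
thumbscrew 0.82 [-81.9188  86.9927  31.6   ]
round_screw 0.86 [-83.6718 167.7544  29.5   ]
strap_slot 0.69 [ -5.6317 426.1733  -1.3   ]
parking_a 0.96 [-82.9637  85.1932  27.    ]
parking_a 0.73 [-83.6609 164.2416  29.6   ]
```

View pics/w1.png

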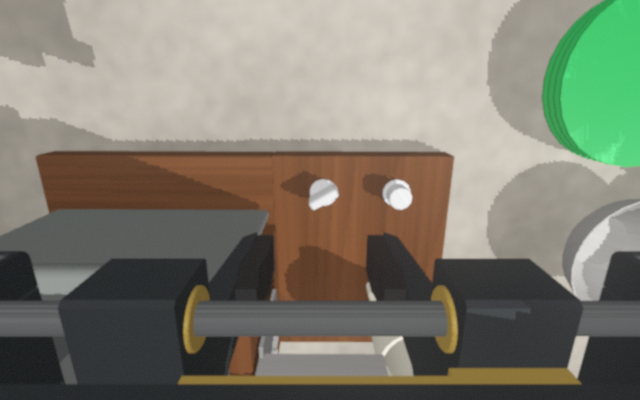

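The wing-headed screw is at (322,193) in parking_a, and the round one at (398,195). I'll enlarge to read the wing's direction.

Run:
```python
import cv2
im=cv2.imread('pics/w1.png')[165:220,285:365]; cv2.imwrite('pics/w1c.png',cv2.resize(im,None,fx=8,fy=8,interpolation=cv2.INTER_CUBIC))
```

```text
(no output)
```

View pics/w1c.png

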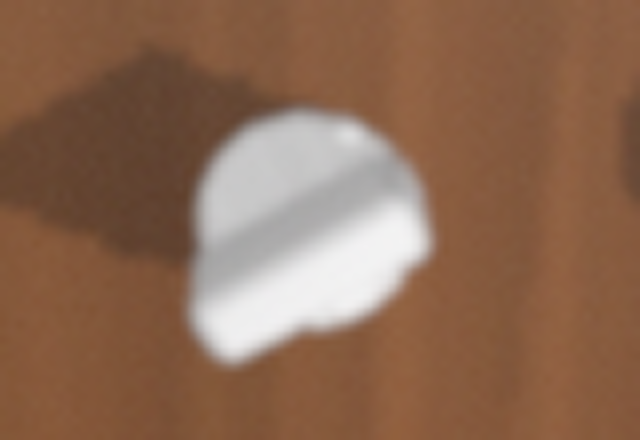

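The wing runs from lower left (≈215,330) to upper right (≈418,218) in the crop, about 27° off image horizontal. I'll compute that in the frame.

Run:
```python
from h import *
np.set_printoptions(precision=4,suppress=True)
P=[fr(atz('wrist',285+x/8,165+y/8,.06)) for x,y in [(200,298),(232,362),(430,247),(405,188)]]
for p in P: print(p)
a=(P[0]+P[1])/2; b=(P[2]+P[3])/2; d=b-a
print('mid',(a+b)/2,'len',np.linalg.norm(d),'angle from frame y (ccw):',np.degrees(np.arctan2(-d[0],d[1])))
for e in [(P[3]-P[0]),(P[2]-P[1])]: print(np.degrees(np.arctan2(-e[0],e[1])),np.linalg.norm(e))
```

```text
[-81.1592  72.4269  60.    ]
[-72.491   76.4348  60.    ]
[-87.9169 101.6052  60.    ]
[-95.7058  98.3562  60.    ]
mid [-84.3182  87.2058  60.    ] len 29.62070019053296 angle from frame y (ccw): 30.39381807150328
29.292966962634384 29.73106188698529
31.50249021164917 29.521352595104148
```

Call:
jog_arm:
  turn:
    - [0,0,-2.1]
    - [0,0,-2.1]
    - [0,0,-2.1]
    - [0,0,-2.1]
    - [0,0,-2.1]
    - [0,0,-2.1]
    - [0,0,-2.1]
    - [0,0,-2.1]
    - [0,0,-2.1]
    - [0,0,-2.1]
    - [0,0,-2.1]
    - [0,0,-2.1]
    - [0,0,-2.1]
    - [0,0,-2.1]
    - [0,0,-2.1]
    - [0,0,-2.1]
  translation:
    - [-0.033,0.004,0]
    - [-0.033,0.004,0]
    - [-0.033,0.004,0]
    - [-0.033,0.004,0]
    - [-0.033,0.004,0]
    - [-0.033,0.004,0]
    - [-0.033,0.004,0]
    - [-0.033,0.004,0]
    - [-0.033,0.004,0]
    - [-0.033,0.004,0]
    - [-0.033,0.004,0]
    - [-0.033,0.004,0]
    - [-0.033,0.004,0.05]
    - [-0.033,0.004,0.1]
    - [-0.033,0.004,0.14]
    - [-0.033,0.004,0.14]
  grip: [0.5,0.5,0.5,0.5,0.5,0.5,0.5,0.5,0.5,0.5,0.5,0.5,0.5,0.5,0.5,0.5]

```text
clock: 8.28
tool_pos: [0.5322, 0.0839, 0.1165]
eef_rot: [0.844, -0.536, -0.002, 0.002]
contact_force: [-0.2, 0.2, 0.6]
opening: 0.499
finger_force: 0.0
```

Run:
```python
from h import *
np.set_printoptions(precision=4,suppress=True)
s=r.get_state(); print(s['clock'],fr(s['tool_pos']),s['q'],s['contact_force'])
print(R.from_quat(s['eef_rot']).as_matrix())
print(proj('wrist',[w((-84.3,87,60)),s['tool_pos']]))
snap('wrist','w2.png')
for n in ['thumbscrew']:
    for d in models.place_of('wrist',n)[:2]: print(n,round(d['p'],2),fr(d['position']))
```

```text
8.275 [-86.0146  87.1693 116.5033] [ 0.2069  0.9138 -0.7893  1.9167  0.9639  0.7539  2.4233] [-0.155   0.1872  0.623 ]
[[ 0.4261 -0.9047 -0.0052]
 [-0.9047 -0.4261 -0.0021]
 [-0.0004  0.0056 -1.    ]]
[[317.4987 222.6931]
 [320.7195 275.4509]]
thumbscrew 0.89 [-83.9906  87.7122  31.4   ]
```

View pics/w2.png

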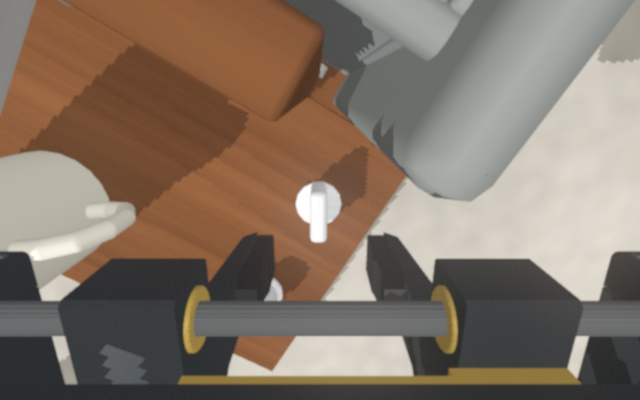

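The wing at (318,215) runs vertically in the image, in line with the fingers and centred between them. Next I descend and grip lightly.

Call:
jog_arm:
  turn:
    - [0,0,0]
    - [0,0,0]
    - [0,0,0]
    - [0,0,0]
    - [0,0,0]
  translation:
    - [0.001,-0.0015,0.03]
    - [0.001,-0.0015,0.05]
    - [0.001,-0.0015,0.0595]
    - [0.001,-0.0015,0.0595]
    - [0.001,-0.0015,0.0595]
  grip: [0.5,0.5,0.5,0.5,0.5]
  force: 20

```text
clock: 9.0
tool_pos: [0.5364, 0.0853, 0.0604]
eef_rot: [0.844, -0.536, 0.001, -0.001]
contact_force: [-0.4, 0.0, -0.5]
opening: 0.502
finger_force: 0.0
```

Run:
```python
from h import *
np.set_printoptions(precision=4,suppress=True)
for i in range(2):
    cams.snapshot('wrist'); s=r.get_state(); print(s['clock'],fr(s['tool_pos']),s['contact_force'],s['q'][6])
for d in models.find_in('wrist','thumbscrew')[:1]: print(d['p'],fr(d['position']))
```

```text
9.05 [-82.0494  88.8469  60.2946] [-0.5976  1.1023 -0.6684] 2.3246278775361757
9.1 [-82.1652  88.7775  60.1215] [ 0.0554 -0.1122  0.7174] 2.324513437786637
0.73 [-79.1012  83.5284  47.9   ]
```

Call:
jog_arm:
  turn:
    - [0,0,0]
    - [0,0,0]
    - [0,0,0]
    - [0,0,0]
    - [0,0,0]
    - [0,0,0]
  translation:
    - [0,0.002,0.004]
    - [0,0.002,0.004]
    - [0,0.002,0.004]
    - [0,0.002,0.004]
    - [0,0.002,0.004]
    - [0,0.002,0.004]
  grip: [0.6,0.9,0.95,0.95,0.95,0.95]
  force: 20

```text
clock: 9.9
tool_pos: [0.5338, 0.0842, 0.0552]
eef_rot: [0.844, -0.536, -0.0, -0.0]
contact_force: [0.3, -0.9, -0.1]
opening: 0.113
finger_force: 20.0
```

Call:
jog_arm:
  turn:
    - [0,0,0]
    - [0,0,0]
    - [0,0,0]
    - [0,0,0]
    - [0,0,0.18]
    - [0,0,0.36]
    - [0,0,0.529]
    - [0,0,0.529]
    - [0,0,0.529]
    - [0,0,0.529]
    - [0,0,0.529]
    - [0,0,0.529]
  translation:
    - [0,0,-0.015]
    - [0,0,-0.03]
    - [-0.007,0.013,-0.07]
    - [-0.007,0.013,-0.12]
    - [-0.007,0.013,-0.17]
    - [-0.007,0.013,-0.215]
    - [0,0,-0.215]
    - [0.015,-0.035,-0.215]
    - [0.035,-0.08,-0.215]
    - [0.047,-0.1165,-0.215]
    - [0.047,-0.1165,-0.215]
    - [0.047,-0.1165,-0.215]
  grip: [0.95,0.95,0.95,0.95,0.95,0.95,0.95,0.95,0.95,0.95,0.95,0.95]

```text
clock: 11.4
tool_pos: [0.6581, 0.0917, 0.2708]
eef_rot: [-0.676, 0.737, 0.0, -0.0]
contact_force: [-0.4, 0.1, -1.3]
opening: 0.113
finger_force: 20.0
```

Run:
```python
from h import *
np.set_printoptions(precision=4,suppress=True)
s=r.get_state(); print(s['clock'],fr(s['tool_pos']),s['q'],s['contact_force'],s['opening'])
print(RZ.inv().as_matrix()@R.from_quat(s['eef_rot']).as_matrix())
print(proj('wrist',[w((40,62,200)),w((40,108,200)),w((40,85,200)),w((40,85,194.5)),s['tool_pos']]))
im=snap('wrist','w3.png')
cv2.imwrite('pics/w3c.png',cv2.resize(im[80:280,220:420,::-1],None,fx=3,fy=3,interpolation=cv2.INTER_CUBIC))
for c in ['wrist','side','scene']:
    if c!='wrist': cams.snapshot(c)
    for n in ['strap_slot','bracket']:
        for d in models.place_of(c,n)[:1]: print(c,n,round(d['p'],2),fr(d['position']))
```

```text
11.4 [ 38.6715 106.0292 270.7579] [ 0.1751  0.8287 -0.7956  1.4002  0.6088  1.1667  2.3576] [-0.3708  0.0681 -1.315 ] 0.11330874231018698
[[ 0.0013 -1.     -0.0009]
 [-1.     -0.0013  0.0004]
 [-0.0004  0.0009 -1.    ]]
[[318.8729 144.9496]
 [318.8939 218.1734]
 [318.8837 182.7503]
 [318.9021 180.4032]
 [321.6857 274.9817]]
wrist strap_slot 0.92 [ 39.2078  81.8905 197.1   ]
wrist bracket 0.62 [ 41.7713  86.9371 197.6   ]
side strap_slot 0.83 [ 42.7097  85.4142 200.    ]
side bracket 0.89 [ 40.7198  86.3417 190.7   ]
scene strap_slot 0.71 [ 43.3605  84.8696 200.3   ]
scene bracket 0.55 [ 40.4696  83.5085 194.7   ]
```

View pics/w3c.png

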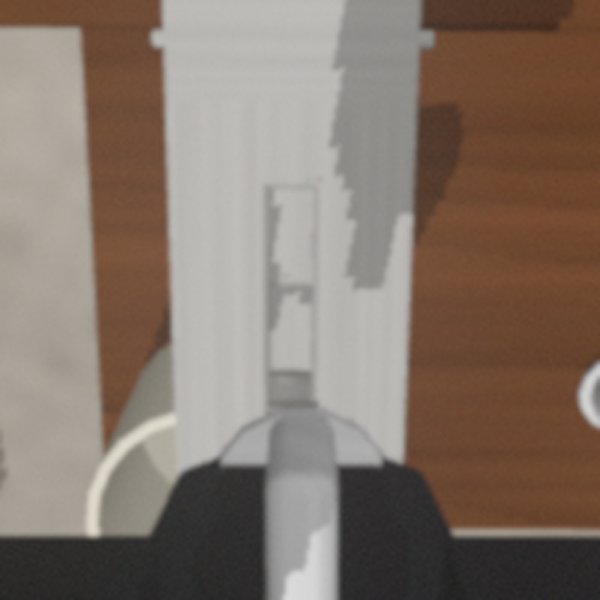

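The slot shows at crop columns 266–318 from row 186, about 0.8 mm off in x from prediction. The nut's slot isn't clear yet, so I'll move along +y to see the whole slot.

Call:
jog_arm:
  turn:
    - [0,0,0]
    - [0,0,0]
    - [0,0,0]
    - [0,0,0]
  translation:
    - [-0.03,-0.002,0]
    - [-0.03,-0.002,0.014]
    - [-0.03,-0.002,0.014]
    - [-0.03,-0.002,0.014]
  grip: [0.95,0.95,0.95,0.95]

```text
clock: 12.35
tool_pos: [0.664, 0.1196, 0.2559]
eef_rot: [-0.675, 0.738, -0.0, -0.001]
contact_force: [-0.1, -0.2, -0.4]
opening: 0.11
finger_force: 20.0
```

Run:
```python
from h import *
np.set_printoptions(precision=4,suppress=True)
s=r.get_state(); print(s['clock'],fr(s['tool_pos']),s['contact_force'])
print(proj('wrist',[w((40,62,200)),w((40,108,200)),w((40,85,200)),w((40,85,194.5)),w((40,62,194.5)),w((40,108,194.5)),s['tool_pos'],s['tool_pos']-[0,0,.043]]))
im=snap('wrist','w4.png')
p=proj('wrist',w((40,85,197)))[0].round().astype(int); x0,y0=p[0]-40,p[1]-70; print(x0,y0)
c=im[y0:y0+140,x0:x0+100,::-1]
g=cv2.createCLAHE(4,(4,4)).apply(cv2.cvtColor(c,cv2.COLOR_BGR2GRAY))
f=lambda a:cv2.resize(a,None,fx=4,fy=4,interpolation=cv2.INTER_CUBIC)
cv2.imwrite('pics/w4c.png',np.hstack([f(c),f(cv2.cvtColor(g,cv2.COLOR_GRAY2BGR))]))
```

```text
12.35 [ 42.0901 134.3502 255.8927] [-0.1215 -0.1674 -0.4471]
[[325.0457  95.2723]
 [324.8545 180.6577]
 [324.9466 139.5137]
 [324.8028 138.1161]
 [324.8937  95.1126]
 [324.718  178.1907]
 [321.6695 274.859 ]
 [321.2575 233.4324]]
285 68
```

View pics/w4c.png

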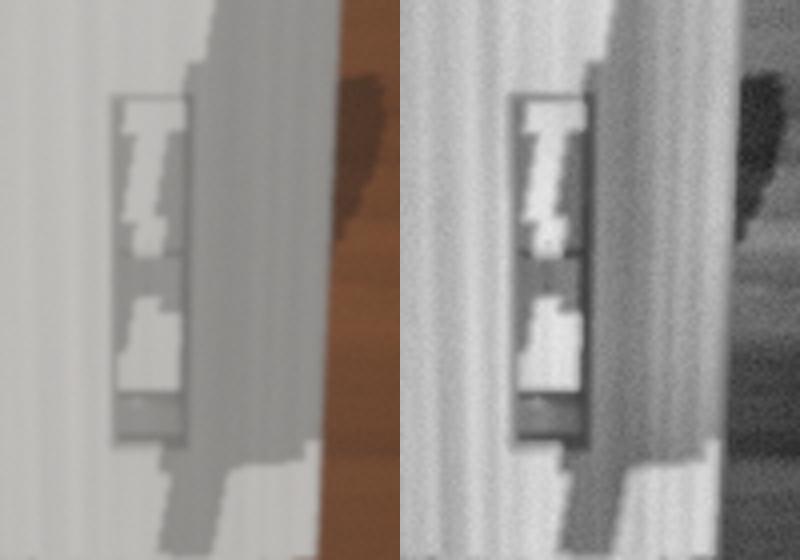

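Through the strap slot (crop rows 95–447) I read the nut's slot edge at row 255, with a dark drop to the lit channel floor beyond it. That puts the nut's slot at frame y ≈ 83–103, centre ≈ 92.5. Next I move above it.

Call:
jog_arm:
  turn:
    - [0,0,0]
    - [0,0,0]
    - [0,0,0]
    - [0,0,0]
    - [0,0,0]
  translation:
    - [0.02,0,0]
    - [0.035,0.001,0.003]
    - [0.043,0.001,0.007]
    - [0.043,0.001,0.007]
    - [0.043,0.001,0.007]
  grip: [0.95,0.95,0.95,0.95,0.95]

```text
clock: 13.02
tool_pos: [0.659, 0.079, 0.2493]
eef_rot: [-0.675, 0.737, 0.0, 0.0]
contact_force: [0.2, 0.3, -1.1]
opening: 0.109
finger_force: 20.0
```

```bash
cat > st.py <<'E'
from h import *
np.set_printoptions(precision=4,suppress=True)
s=r.get_state(); print(s['clock'],fr(s['tool_pos']),'F',RZ.inv().apply(s['contact_force']),'M',s['moment'],s['opening'],'q7',s['q'][6])
print((RZ.inv()*R.from_quat(s['eef_rot'])).as_matrix().round(4).tolist())
E
python3 st.py
python3 - <<'E'
from h import *
for c in ['side','wrist']:
    cams.snapshot(c)
    for n in ['strap_slot','thumbscrew']:
        for d in models.place_of(c,n)[:1]: print(c,n,round(d['p'],2),fr(d['position']))
E
```

```text
13.025 [ 40.7413  93.429  249.3073] F [ 0.1772  0.363  -1.106 ] M [0.0693 0.0854 0.0651] 0.10928924642451093 q7 2.3577965643819874
[[0.0007, -1.0, -0.0], [-1.0, -0.0007, 0.0011], [-0.0011, 0.0, -1.0]]
side strap_slot 0.56 [ 43.15467584  86.05605123 199.3       ]
side thumbscrew 0.6 [ 67.99315262 180.5244061   28.9       ]
wrist strap_slot 0.69 [ 42.40433105  86.59175889 198.7       ]
wrist thumbscrew 0.69 [ 40.83310663  92.97777908 226.6       ]
```

Call:
jog_arm:
  turn:
    - [0,0,0]
    - [0,0,0]
    - [0,0,0]
    - [0,0,0]
  translation:
    - [0,0,0.003]
    - [0,0,0.006]
    - [0,0,0.009]
    - [0,0,0.009]
  grip: [0.95,0.95,0.95,0.95]

```text
clock: 13.82
tool_pos: [0.6589, 0.0781, 0.2398]
eef_rot: [-0.675, 0.738, 0.0, -0.0]
contact_force: [0.1, 0.0, -0.1]
opening: 0.114
finger_force: 20.0
```

```bash
python3 st.py
```

```text
13.825 [ 40.6957  92.5952 239.7867] F [ 0.0719  0.0497 -0.1112] M [0.0962 0.0745 0.0304] 0.11418980085467376 q7 2.350683227779944
[[0.0, -1.0, -0.0007], [-1.0, -0.0, -0.0002], [0.0002, 0.0007, -1.0]]
```

Call:
jog_arm:
  turn:
    - [0,0,0]
    - [0,0,0]
    - [0,0,0]
    - [0,0,0]
  translation:
    - [0,0,0.0015]
    - [0,0,0.003]
    - [0,0,0.0045]
    - [0,0,0.0045]
  grip: [0.95,0.95,0.95,0.95]

```text
clock: 14.32
tool_pos: [0.6591, 0.0787, 0.2356]
eef_rot: [-0.675, 0.738, 0.0, 0.0]
contact_force: [0.0, 1.0, -1.3]
opening: 0.113
finger_force: 20.0
```

```bash
python3 st.py
```

```text
14.325 [ 40.8642  93.1603 235.6422] F [-0.0459  1.0326 -1.3102] M [ 0.3554 -0.0244  0.0206] 0.11327591220255522 q7 2.347180432241031
[[0.0003, -1.0, 0.0001], [-1.0, -0.0003, 0.0008], [-0.0008, -0.0001, -1.0]]
```

Call:
jog_arm:
  turn:
    - [0,0,0]
    - [0,0,0]
    - [0,0,0]
    - [0,0,0]
  translation:
    - [0,0,0.0015]
    - [0,0,0.003]
    - [0,0,0.004]
    - [0,0,0.004]
  grip: [0.95,0.95,0.95,0.95]

```text
clock: 14.82
tool_pos: [0.6591, 0.0787, 0.2316]
eef_rot: [-0.675, 0.738, 0.0, 0.0]
contact_force: [0.3, 2.9, -0.9]
opening: 0.113
finger_force: 20.0
```

```bash
python3 st.py
```

```text
14.825 [ 40.8164  93.1454 231.6366] F [ 0.01    2.9489 -0.915 ] M [ 0.6208 -0.0524 -0.0092] 0.11310404596380429 q7 2.3440484444518166
[[0.0004, -1.0, -0.0], [-1.0, -0.0004, 0.0007], [-0.0007, 0.0, -1.0]]
```

Call:
jog_arm:
  turn:
    - [0,0,0]
    - [0,0,0]
    - [0,0,0]
    - [0,0,0]
    - [0,0,0]
  translation:
    - [-0.001,0,0.0015]
    - [-0.001,0,0.003]
    - [-0.001,0,0.0045]
    - [-0.001,0,0.0055]
    - [-0.001,0,0.0055]
  grip: [0.95,0.95,0.95,0.95,0.95]

```text
clock: 15.45
tool_pos: [0.6591, 0.0788, 0.226]
eef_rot: [-0.675, 0.738, -0.0, -0.0]
contact_force: [0.3, 0.1, -0.5]
opening: 0.113
finger_force: 20.0
```

```bash
python3 st.py
```

```text
15.45 [ 40.8095  93.3079 225.961 ] F [ 0.3274  0.0969 -0.5477] M [0.1347 0.1132 0.0169] 0.11291704702586174 q7 2.33853013593533
[[-0.0002, -1.0, -0.0004], [-1.0, 0.0002, -0.0006], [0.0006, 0.0004, -1.0]]
```

Call:
jog_arm:
  turn:
    - [0,0,0]
    - [0,0,0]
    - [0,0,0]
    - [0,0,0]
  translation:
    - [0,0,0.001]
    - [0,0,0.002]
    - [0,0,0.002]
    - [0,0,0.002]
  grip: [0.95,0.95,0.95,0.95]

```text
clock: 15.95
tool_pos: [0.6593, 0.0791, 0.2252]
eef_rot: [-0.675, 0.738, -0.0, 0.0]
contact_force: [-1.3, -1.3, 4.9]
opening: 0.107
finger_force: 20.0
```

```bash
python3 st.py
```

```text
15.95 [ 40.9659  93.631  225.2146] F [-1.1826 -1.4032  4.9174] M [-0.1928  0.4661  0.0515] 0.1066959208549317 q7 2.3369345398636683
[[-0.0002, -1.0, 0.0007], [-1.0, 0.0002, -0.0003], [0.0003, -0.0007, -1.0]]
```

Call:
jog_arm:
  turn:
    - [0,0,0.15]
    - [0,0,0.3]
    - [0,0,0.45]
    - [0,0,0.6]
    - [0,0,0.75]
    - [0,0,0.9]
    - [0,0,1.05]
    - [0,0,1.2]
    - [0,0,1.3]
    - [0,0,1.4]
    - [0,0,1.4]
  translation:
    - [0,0,0]
    - [0,0,0]
    - [0,0,0]
    - [0,0,0]
    - [0,0,0]
    - [0,0,0]
    - [0,0,0]
    - [0,0,0]
    - [0,0,0]
    - [0,0,0]
    - [0,0,0]
  grip: [0.95,0.95,0.95,0.95,0.95,0.95,0.95,0.95,0.95,0.95,0.95]

```text
clock: 17.32
tool_pos: [0.6601, 0.0789, 0.2252]
eef_rot: [-0.041, 0.999, -0.0, 0.001]
contact_force: [0.9, -2.4, 5.8]
opening: 0.113
finger_force: 20.0
```

```bash
python3 st.py
```

```text
17.325 [ 41.8375  93.4688 225.2353] F [ 1.0896 -2.2932  5.7569] M [-0.3768 -0.1236  0.0161] 0.11295706991823909 q7 1.1640527759492412
[[-0.9853, -0.1707, 0.0027], [-0.1707, 0.9853, -0.0004], [-0.0026, -0.0008, -1.0]]
```

Call:
jog_arm:
  turn:
    - [0,0,0.05]
    - [0,0,0.1]
    - [0,0,0.12]
    - [0,0,0.12]
  translation:
    - [0,0,0]
    - [0,0,0]
    - [0,0,0]
    - [0,0,0]
  grip: [0.95,0.95,0.95,0.95]

```text
clock: 17.82
tool_pos: [0.6601, 0.0787, 0.2252]
eef_rot: [0.018, 1.0, -0.0, 0.001]
contact_force: [1.1, -2.5, 4.5]
opening: 0.112
finger_force: 20.0
```

```bash
python3 st.py
```

```text
17.825 [ 41.8271  93.3037 225.1545] F [ 1.3018 -2.3933  4.4968] M [-0.3827 -0.107   0.0128] 0.11241366721675099 q7 1.0672955144119687
[[-0.9986, -0.0524, 0.0024], [-0.0524, 0.9986, -0.0002], [-0.0024, -0.0004, -1.0]]
```

Call:
jog_arm:
  turn:
    - [0,0,0]
    - [0,0,0]
    - [0,0,0]
    - [0,0,0]
    - [0,0,0]
    - [0,0,0]
    - [0,0,0]
    - [0,0,0]
  translation:
    - [0,0,-0.001]
    - [0,0,-0.001]
    - [0,0,-0.001]
    - [0,0,-0.02]
    - [0,0,-0.06]
    - [0,0,-0.1]
    - [0.06,0,-0.1]
    - [0.06,0,-0.1]
  grip: [0.7,0.5,0.5,0.5,0.5,0.5,0.5,0.5]

```text
clock: 18.82
tool_pos: [0.592, 0.0815, 0.3227]
eef_rot: [0.016, 1.0, -0.002, -0.005]
contact_force: [1.6, 0.6, -0.4]
opening: 0.498
finger_force: 0.0
```

```bash
python3 st.py
python3 - <<'E'
from h import *
for c in ['wrist','side']:
    im=snap(c,c+'5.png')
    for n in ['thumbscrew','strap_slot','bin_grip','round_screw']:
        for d in models.place_of(c,n)[:1]: print(c,n,round(d['p'],2),fr(d['position']))
    if c=='wrist':
        p=proj(c,w((41,93,220)))[0].round().astype(int); print(p)
        cv2.imwrite('pics/w5c.png',cv2.resize(im[max(p[1]-70,0):p[1]+70,p[0]-80:p[0]+80,::-1],None,fx=4,fy=4))
E
```

```text
18.825 [-26.2591  90.0583 322.666 ] F [ 1.5384  0.6947 -0.4173] M [ 0.0159 -0.1211  0.0025] 0.49769781879929853 q7 1.0695993904520844
[[-0.9984, -0.0557, -0.0099], [-0.0556, 0.9984, -0.0039], [0.0101, -0.0033, -0.9999]]
wrist thumbscrew 0.76 [ 40.95723687  96.10101325 201.3       ]
wrist strap_slot 0.73 [ 40.53807641  81.60707298 201.4       ]
wrist bin_grip 0.89 [-84.27498335 -89.90966122 196.3       ]
wrist round_screw 0.9 [-88.10105366 166.75855104  27.8       ]
[320 269]
side thumbscrew 0.68 [ 42.80756498  93.35396285 198.        ]
side strap_slot 0.58 [ 45.58950411  85.77037434 199.1       ]
side bin_grip 0.88 [-85.90637636 -90.75733855 193.8       ]
side round_screw 0.52 [-83.29561122 165.77991782  30.5       ]
```

View pics/w5c.png

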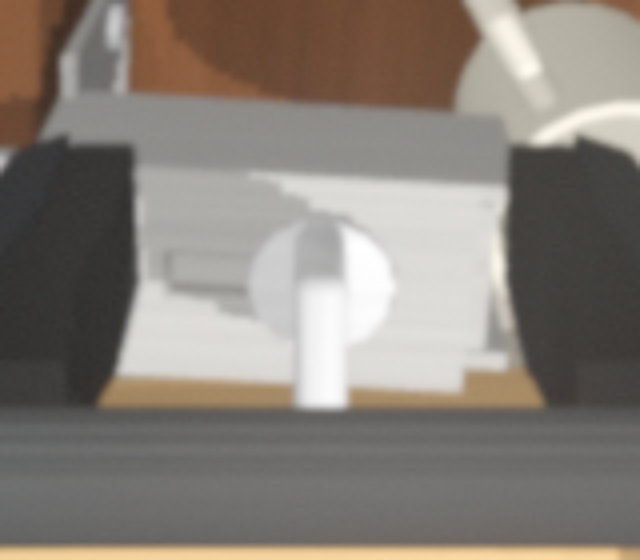

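The picture shows the flange seated on the strap at crop (320,285), the wing crosswise of the slot, the bin shut and the gripper clear. Handing in.

```bash
python3 -c "
from plant import r
print(r.finish_job())"
```

```text
the job is handed in; nothing more can be done
None
```

I pushed the bin fully shut, put the thumbscrew home through the strap and nut, and locked it with about an 87° clockwise turn. The job was handed in shortly after the 19 s mark, with the arm clear; the simulator gave no verdict.

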